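# Shut the ink cabinet's sliding door

## Robot

A 6-joint arm with a two-finger parallel gripper is mounted at the origin on a cart in front of the work surface, level with it; the furniture and walls round the work are solid. World frame = base frame: x ahead of the robot, y to its left, z up, the work surface at z = 0. Lengths are in m, angles in rad, forces in N, time in s.
With the tool pointing down it reaches from about 0.225 to 0.875 m from the base axis. Payload 3.4 kg.
Tool frame: the origin (TCP) lies midway between the tips of the shut fingers; the grasp point (between the pads) lies 19 mm behind it (manip.grasp_offset is the distance from the TCP to the grasp point, in m); x points along the fingers, y is the direction in which the jaws open and shut, and the axes are right-handed (so a half turn about x gives the same grasp; the last joint's range is limited). The gripper opens to 85 mm and grips with 20 to 120 N. Pads are 22 mm wide; open, the fingers measure 114 mm over their backs; the gripper's body (76 mm by 85 mm) begins 54 mm behind the grasp point. The pads swing forward as they close: fully open they stand 13 mm farther back than shut.
Start: joints at [-1.437, 0.276, 1.505, -0, 1.361, -0.121], TCP at [0.145, -0.556, 0.231] pointing down, gripper open.
Joint ranges: [-2.89, 2.89], [-0.75, 2.08], [0.22, 2.7], [-1.18, 4.32], [0.11, 2.71], [-2.7, 2.7]. Speed limits (rad/s): [2.57, 2.57, 3.14, 3.14, 3.14, 3.14].

## Interface

Orientations are given as a unit quaternion [w, x, y, z].
In Python, from rig import manip gives the robot as it stands.
- The arm moves only by the shell command python3 -m creep 'ROWS' [OPENING] [FORCE]. ROWS is a JSON object of lists of equal length, an entry for each row: "delta_pos": the shift along the tool's x, y, z in cm, a list of three; "dr": the turn, a rotation vector about the tool's x, y, z in rad, a list of three. In form: {"delta_pos": [[dx, dy, dz], ...], "dr": [[rx, ry, rz], ...]}. A call has 1 to 10 rows; each row is the pose to reach, as a shift and turn from the pose commanded when the call began, along the tool's axes at that moment; what a row does not reach only later rows make up. A row lasts 1/10 s, in which the tool goes at most 50 mm and 8.59 degrees, less where a joint would pass 70% of its speed; a pose out of reach is approached as far as the arm can. A call with a gripper value outside its range is refused whole. OPENING is the opening, from -1 (shut) to 1 (fully open), set as the call begins (- or left out, the last holds). The fingers move at their own pace and stop on an object; FORCE is the grip in N (left out, the last holds). Time passes only in rows, so rows that repeat a pose let the fingers close. It gives the time, the measured TCP pose, the force and the opening at its end, in the units of the state.
- manip.get_state(): the state, without advancing time (a new reading comes with each control period).
- manip.get_image(name): name is "scene" or "top"; returns a dict with "pixels" (384x512x3 uint8, blue, green, red), "depth" (384x512 float32, m along the optical axis (not along the pixel's ray), 0 where there is no reading), "intrinsics" (3x3 intrinsics, pixels), "rvec" (rotation vector, rad) and "tvec" (3), from world to camera coordinates, as OpenCV has them. Camera axes: x right, y down, z forward; pixel columns grow to the right and rows downward; lengths in m; the calibration is good to about 2 mm. A picture is of the moment at which its call begins.
- manip.sign_off(): hands the job in, once; it reports no verdict.
The state is a dict: "clock": time; "qpos": joint angles; "qd": joint speeds; "effort": joint torques, N m; "position": TCP position; "ee_rot": TCP orientation; "contact_force": force on the tool from outside, world axes, zero at the start; "moment": the same for the moment, N m; "width": finger opening in m.
Only numpy, scipy, OpenCV 4.12 (cv2) and the standard library are available. Lean on these libraries where they do the work, as an engineer would, in place of code of your own. Each camera call takes 0.05 s, during which the arm holds its last target. There are 200 camera calls.

## Task

Two small white desk cabinets stand with their blue sliding doors open. Push the door of the one that holds the ink bottles along its track to the right until it is fully shut against the frame, then let go. Leave the other cabinet, with the rolls of tape in it, open as it is.

Things in the scene. Friction and masses are not known exactly. Their poses are not given: they have to be found in the camera images.
- ink_case: white cabinet, fixed to the desk, 220 wide x 120 deep x 120 mm high, clear fixed lid; holds three ink bottles (cyan, magenta, yellow bands), seen through the lid. Stands left or right of its twin. Origin: middle of its underside; x points away from the robot into the cabinet, y left along the track, z up. Its open half and frame post are at -y.
- ink_door (a joint): opening of the ink cabinet's blue sliding door (104 x 114 x 8 mm, in an aluminium track on the front), in m: 0 = shut against the frame post at the cabinet's right end (hard stop), 0.095 = fully open, to the left. Starts 0.055 to 0.092 open. Slides with about 1.5 N of friction and stays where it is left.
- ink_pull (a point): middle of the orange upright pull bar on the ink cabinet's door; moves with the door. Bar 12 deep, 14 wide along the track, 56 mm tall, from 44 to 100 mm above the desk. Its centre is 40 mm in front of the door's face; clear gap behind it 34 mm, of which the track takes 5. Axes as the cabinet's. To shut, push the bar's left (+y) side towards -y.
- tape_pull (a point): middle of the same kind of pull bar on the door of the other cabinet, of the same make, which holds a roll of masking tape and a roll of red tape. It too starts 55 to 92 mm open and is to be left as it is.

How it is judged:
By the outcome, as a careful person would: the job done as asked, in the order asked, and still so for the second after the job is handed in, with the robot touching nothing.
It also fails if it takes over 27 s, if anything falls off the work surface, if the arm or the gripper's body presses on something with over 40 N, if the wrist force passes 120 N, or if a joint passes its speed limit or range.

## Working session

There is one attempt and no reset: what is moved stays moved. The work goes in short steps, Python scripts to look and compute and a shell command to move; the robot and the scene stay as the last step left them, time stands still between calls to the robot, and variables do not carry over. Pictures are saved under pics/ and viewed, about 8 in all and at most 12, crops included, and the job is handed in when it is done.

```bash
mkdir -p pics
cat > h.py <<'E'
import numpy as np,cv2
from rig import manip
from scipy.spatial.transform import Rotation as R
def pts(im):
    d=im["depth"];K=np.array(im["intrinsics"]);v,u=np.mgrid[:384,:512]
    c=np.stack([(u-K[0,2])/K[0,0]*d,(v-K[1,2])/K[1,1]*d,d],-1)
    M=cv2.Rodrigues(np.array(im["rvec"],float))[0]
    return (c-np.array(im["tvec"]).ravel())@M
def tool(p,s=None):
    "world vector -> tool axes, cm"
    s=s or manip.get_state();q=np.array(s["ee_rot"])
    return R.from_quat(q[[1,2,3,0]]).inv().apply(p)*100
E
python3 - <<'E'
from h import *
s=manip.get_state();print(s)
for n in("scene","top"):
    im=manip.get_image(n);cv2.imwrite(f"pics/{n}0.png",im["pixels"]);P=pts(im)
    hsv=cv2.cvtColor(im["pixels"],cv2.COLOR_BGR2HSV)
    for nm,lo,hi in(("orange",(5,150,120),(20,255,255)),("blue",(95,120,60),(125,255,255))):
        m=cv2.inRange(hsv,lo,hi);k,l,st,c=cv2.connectedComponentsWithStats(m)
        for i in range(1,k):
            if st[i,4]<25: continue
            p=P[(l==i)&(im["depth"]>0)]
            if len(p):print(n,nm,st[i],c[i].round(),np.percentile(p,[5,50,95],axis=0).round(3).tolist())
    print(cv2.Rodrigues(im["rvec"])[0].round(2).tolist())
print(R.from_quat(np.array(s["ee_rot"])[[1,2,3,0]]).as_matrix().round(3))
E
```

```text
{'clock': 0.0, 'qpos': array([-1.43701847e+00,  2.76616854e-01,  1.50612099e+00,  1.88440473e-05,
        1.36069366e+00, -1.21006289e-01]), 'qd': array([ 4.78504549e-04, -4.08432578e-04,  1.59865485e-03, -1.38244894e-03,
        6.75806938e-04, -7.93828265e-06]), 'effort': array([-8.00860180e-04, -4.16782844e+01, -2.45808560e+01, -4.07461230e-04,
        1.10542215e-02,  1.87033254e-05]), 'position': array([ 0.14484932, -0.5559217 ,  0.23043208]), 'ee_rot': array([ 0.08918477,  0.70137905,  0.09048509, -0.70137433]), 'contact_force': array([0.44959353, 0.1675167 , 0.35311864]), 'moment': array([-0.0742583 ,  0.0525816 ,  0.00697661]), 'width': 0.08523550458474996}
scene orange [267  46  15   9  81] [274.  50.] [[0.875, -0.822, -0.184], [0.893, -0.801, -0.171], [0.911, -0.781, -0.164]]
scene orange [292  48  32  45 242] [311.  65.] [[0.732, -0.905, -0.193], [0.74, -0.824, -0.186], [0.757, -0.682, -0.182]]
scene orange [283 164  20  25 132] [294. 173.] [[0.457, -0.13, 0.062], [0.47, -0.124, 0.098], [0.499, -0.119, 0.102]]
scene orange [282 175  14  11  64] [289. 180.] [[0.472, -0.131,
[... 2338 characters left out ...]
ue [156 188  20   6  85] [166. 190.] [[0.52, 0.174, 0.023], [0.521, 0.194, 0.048], [0.522, 0.214, 0.073]]
top blue [269 205  16   6  57] [277. 208.] [[0.504, -0.115, 0.026], [0.505, -0.097, 0.047], [0.507, -0.08, 0.067]]
top blue [293 209  14   6  50] [299. 212.] [[0.499, -0.171, 0.026], [0.5, -0.155, 0.047], [0.502, -0.14, 0.069]]
top blue [284 255  11  11  81] [289. 260.] [[0.368, -0.155, -0.001], [0.38, -0.143, 0.011], [0.39, -0.132, 0.014]]
top blue [328 257  49  14 252] [354. 263.] [[0.373, -0.349, 0.045], [0.384, -0.3, 0.049], [0.395, -0.248, 0.052]]
[[0.1, -0.99, -0.01], [-0.97, -0.1, -0.23], [0.23, 0.03, -0.97]]
[[-0.     0.252 -0.968]
 [ 0.002 -0.968 -0.252]
 [-1.    -0.002 -0.   ]]
```

```bash
python3 -c "
import cv2
a=cv2.imread('pics/top0.png');cv2.imwrite('pics/top0b.png',cv2.resize(a[90:330,90:410],None,fx=2.5,fy=2.5))"
```

```text
(no output)
```

View pics/top0b.png

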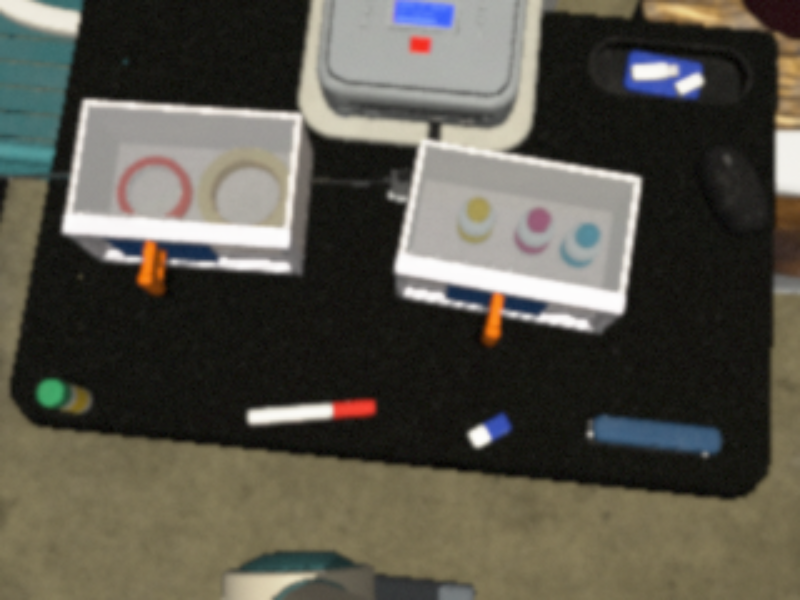

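View pics/scene0.png

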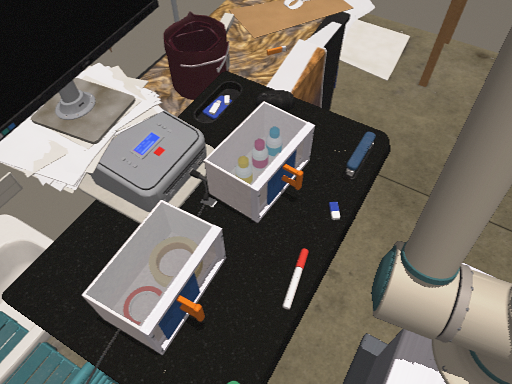

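The ink cabinet is the right-hand one. In the top crop its bottles are at about (475–590, 220–245) and its pull at (493, 318). In the scene view the bottles are at about (243–275, 140–165) and the pull at (292, 177). Next I'll refine the yaw and the bar position.

```bash
cat > meas.py <<'E'
from h import *
def measure(views=("scene","top")):
    out={}
    for n in views:
        im=manip.get_image(n);P=pts(im);hsv=cv2.cvtColor(im["pixels"],cv2.COLOR_BGR2HSV)
        box=lambda lo,hi:((P>lo)&(P<hi)).all(-1)&(im["depth"]>0)
        for c,(ylo,yhi) in dict(ink=(-.32,.03),tape=(.08,.36)).items():
            b=P[box((.48,ylo,.015),(.54,yhi,.10))&(cv2.inRange(hsv,(95,100,40),(125,255,255))>0)]
            o=P[box((.43,ylo,.075),(.53,yhi,.115))&(cv2.inRange(hsv,(5,130,100),(20,255,255))>0)]
            w=P[box((.47,ylo,.112),(.68,yhi,.13))&(cv2.inRange(hsv,(0,0,140),(180,60,255))>0)]
            out[n,c]=(b,o,w)
    return out
if __name__=="__main__":
    M=measure()
    for k,(b,o,w) in M.items():
        a,_,_,_,=cv2.fitLine(b[:,:2].astype(np.float32),cv2.DIST_HUBER,0,.01,.01).ravel()[:4],0,0,0
        a=a*np.sign(a[1]);yaw=-np.arctan2(a[0],a[1])
        rot=R.from_euler('z',-yaw)
        (x,y),sz,an=cv2.minAreaRect(w[:,:2].astype(np.float32))
        print(k,"yaw",yaw.round(3),"rect",round(x,3),round(y,3),np.round(sz,3),round(an,1))
        for nm,q in(("blue",b),("bar",o),("rim",w)): print("  ",nm,len(q),np.percentile(rot.apply(q),[1,50,99],axis=0).round(3).tolist())
    print(manip.get_state()["contact_force"],manip.get_state()["clock"])
E
python3 meas.py
```

```text
('scene', 'ink') yaw -0.087 rect 0.566 -0.142 [0.221 0.139] 85.4
   blue 449 [[0.511, -0.129, 0.016], [0.512, -0.064, 0.061], [0.518, -0.033, 0.099]]
   bar 148 [[0.466, -0.089, 0.076], [0.482, -0.081, 0.098], [0.511, -0.078, 0.104]]
   rim 4420 [[0.508, -0.199, 0.119], [0.578, -0.085, 0.122], [0.643, 0.017, 0.125]]
('scene', 'tape') yaw 0.03 rect 0.586 0.192 [0.14 0.22] 1.9
   blue 766 [[0.526, 0.156, 0.017], [0.527, 0.218, 0.063], [0.53, 0.256, 0.099]]
   bar 217 [[0.48, 0.2, 0.077], [0.497, 0.206, 0.098], [0.526, 0.211, 0.102]]
   rim 8804 [[0.523, 0.067, 0.119], [0.591, 0.185, 0.122], [0.658, 0.283, 0.124]]
('top', 'ink') yaw -0.082 rect 0.567 -0.14 [0.22  0.139] 85.3
   blue 124 [[0.511, -0.132, 0.02], [0.511, -0.074, 0.047], [0.512, -0.036, 0.072]]
   bar 83 [[0.466, -0.091, 0.079], [0.482, -0.085, 0.097], [0.507, -0.079, 0.101]]
   rim 4728 [[0.508, -0.2, 0.116], [0.572, -0.092, 0.12], [0.643, 0.015, 0.124]]
('top', 'tape') yaw 0.033 rect 0.586 0.194 [0.139 0.222] 1.8
   blue 128 [[0.526, 0.154, 0.02], [0.527, 0.186, 0.05], [0.528, 0.251, 0.077]]
   bar 101 [[0.481, 0.198, 0.075], [0.497, 0.203, 0.096], [0.523, 0.21, 0.103]]
   rim 4580 [[0.523, 0.065, 0.115], [0.59, 0.17, 0.12], [0.659, 0.282, 0.124]]
[ 0.1450781  -0.16723126  0.3687798 ] 0.2
```

```bash
python3 -m creep '{"delta_pos":[[0,-2,-2.3],[0,-5,-5.7],[0,-8.5,-9.6],[0,-12,-13.6],[0,-15.5,-17.6],[0,-19,-21.5],[0,-22.5,-25.5],[0,-26,-29.5],[0,-29,-33],[0,-31.5,-35.7]],"dr":[[0.03,0,0],[0.06,0,0],[0.1,0,0],[0.14,0,0],[0.17,0,0],[0.21,0,0],[0.25,0,0],[0.29,0,0],[0.32,0,0],[0.339,0,0]]}' -1
cat > go.py <<'E'
import sys
from h import *
t=np.array([float(a) for a in sys.argv[1:4]]);s=manip.get_state()
q=np.array(s["ee_rot"]);m=R.from_quat(q[[1,2,3,0]]).as_matrix()
print("delta cm",tool(t-s["position"],s).round(2),"y ang deg",np.degrees(np.arctan2(m[1,1],m[0,1])).round(1),m.round(3).tolist(),s["position"],s["width"],s["clock"])
E
python3 go.py .465 -.081 .23
```

```text
clock: 1.2
position: [0.4117, -0.1601, 0.2315]
ee_rot: [-0.03, 0.707, -0.03, -0.706]
contact_force: [0.4, -0.4, 0.8]
width: -0.0002
delta cm [ 0.14 -8.33 -4.64] y ang deg -94.9 [[0.001, -0.085, -0.996], [-0.001, -0.996, 0.085], [-1.0, 0.0, -0.001]] [ 0.41166824 -0.16007976  0.23145417] -0.00019064619288072026 1.2
```

```bash
python3 -m creep '{"delta_pos":[[0,-2,-1.1],[0,-5,-2.8],[0,-7.3,-4.1],[0,-8.3,-4.6],[0,-8.3,-4.6],[2,-8.3,-4.6],[5,-8.3,-4.6],[7.5,-8.3,-4.6],[8.5,-8.3,-4.6],[8.5,-8.3,-4.6]],"dr":[[0,0,0],[0,0,0],[0,0,0],[0,0,0],[0,0,0],[0,0,0],[0,0,0],[0,0,0],[0,0,0],[0,0,0]]}'
python3 go.py .465 -.081 .062
python3 - <<'E'
from h import *
im=manip.get_image("scene");cv2.imwrite("pics/s1.png",cv2.resize(im["pixels"][80:260,180:400],None,fx=3,fy=3))
E
```

```text
clock: 2.2
position: [0.4622, -0.0837, 0.1452]
ee_rot: [0.03, -0.705, 0.03, 0.708]
contact_force: [-0.0, -0.6, 0.6]
width: 0.0
delta cm [ 8.32 -0.29 -0.28] y ang deg -94.9 [[-0.003, -0.085, -0.996], [0.0, -0.996, 0.085], [-1.0, -0.0, 0.003]] [ 0.4622278  -0.08370278  0.14518716] 7.746226735909036e-06 2.2
```

View pics/s1.png

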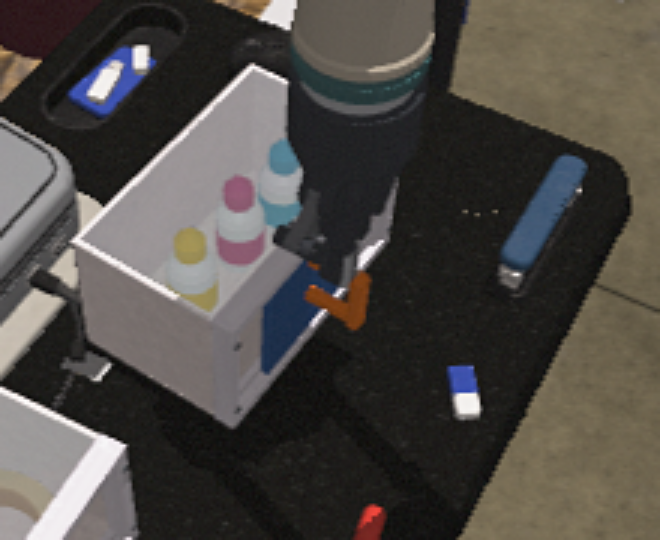

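Crop: the shut fingers are at about (345, 265), just above and to the left of the orange bar at (355, 300), with bottles behind the door. The numbers give about 18 mm of lateral clearance, so I'll go down.

```bash
python3 -m creep '{"delta_pos":[[1.5,0,0],[3.5,0,0],[5.5,0,0],[7,0,0],[7.9,0,0],[7.9,0,0],[7.9,0,0]],"dr":[[0,0,0],[0,0,0],[0,0,0],[0,0,0],[0,0,0],[0,0,0],[0,0,0]]}'
python3 go.py .465 -.081 .065
```

```text
clock: 2.95
position: [0.4645, -0.0835, 0.0682]
ee_rot: [-0.03, 0.707, -0.03, -0.706]
contact_force: [-0.4, 0.0, 0.1]
width: 0.0002
delta cm [ 0.32 -0.25 -0.03] y ang deg -94.8 [[0.002, -0.084, -0.996], [-0.001, -0.996, 0.084], [-1.0, 0.001, -0.002]] [ 0.46451806 -0.08349442  0.06820419] 0.0002480470551150143 2.95
```

Now I'll push along tool +y (cabinet -y). The expected travel is about 18 mm of free gap plus about 60 mm, at a modest speed.

```bash
python3 -m creep '{"delta_pos":[[0,0.5,0],[0,1,0],[0,1.5,0],[0,2,0],[0,2.5,0],[0,3,0],[0,3.5,0],[0,4,0],[0,4.5,0],[0,5,0]],"dr":[[0,0,0],[0,0,0],[0,0,0],[0,0,0],[0,0,0],[0,0,0],[0,0,0],[0,0,0],[0,0,0],[0,0,0]]}'
python3 meas.py | grep -A3 ink
```

```text
clock: 3.95
position: [0.4596, -0.1333, 0.0673]
ee_rot: [-0.03, 0.707, -0.03, -0.706]
contact_force: [1.0, 2.2, 2.4]
width: -0.0001
('scene', 'ink') yaw -0.103 rect 0.567 -0.141 [0.222 0.137] 86.0
   blue 285 [[0.512, -0.114, 0.016], [0.513, -0.072, 0.053], [0.519, -0.054, 0.099]]
   bar 2 [[0.511, -0.102, 0.093], [0.511, -0.102, 0.095], [0.511, -0.101, 0.097]]
   rim 3498 [[0.513, -0.188, 0.119], [0.595, -0.062, 0.122], [0.645, 0.027, 0.125]]Traceback (most recent call last):
  File "meas.py", line 16, in <module>
    a,_,_,_,=cv2.fitLine(b[:,:2].astype(np.float32),cv2.DIST_HUBER,0,.01,.01).ravel()[:4],0,0,0
             ~~~~~~~~~~~^^^^^^^^^^^^^^^^^^^^^^^^^^^^^^^^^^^^^^^^^^^^^^^^^^^^^
cv2.error: OpenCV(4.12.0) /io/opencv/modules/imgproc/src/linefit.cpp:50: error: (-215:Assertion failed) count > 0 in function 'fitLine2D_wods'
```

```bash
python3 -m creep '{"delta_pos":[[0,0.4,0],[0,0.8,0],[0,1.2,0],[0,1.6,0],[0,2.0,0],[0,2.0,0]],"dr":[[0,0,0],[0,0,0],[0,0,0],[0,0,0],[0,0,0],[0,0,0]]}'
```

```text
clock: 4.65
position: [0.4576, -0.1536, 0.0672]
ee_rot: [0.03, -0.706, 0.03, 0.707]
contact_force: [-0.6, -0.1, 0.2]
width: -0.0001
```

```bash
python3 -m creep '{"delta_pos":[[0,0.3,0],[0,0.6,0],[0,0.9,0],[0,0.9,0]],"dr":[[0,0,0],[0,0,0],[0,0,0],[0,0,0]]}'
```

```text
clock: 5.05
position: [0.4572, -0.159, 0.0673]
ee_rot: [-0.033, 0.707, -0.029, -0.706]
contact_force: [2.4, 11.8, 1.0]
width: 0.0002
```

```bash
python3 -m creep '{"delta_pos":[[0,0.2,0],[0,0.3,0],[0,0.3,0],[0,0.3,0]],"dr":[[0,0,0],[0,0,0],[0,0,0],[0,0,0]]}'
```

```text
clock: 5.45
position: [0.4572, -0.1591, 0.0673]
ee_rot: [-0.035, 0.707, -0.027, -0.706]
contact_force: [4.5, 19.0, 4.0]
width: -0.0002
```

The tool is stalled at the stop: force has risen to 19 N with no movement. I'll back off, rise and look.

```bash
python3 -m creep '{"delta_pos":[[0,-0.4,0],[0,-0.8,0],[0,-1.2,0],[0,-2,0],[0,-3,0],[0,-3.5,0],[0,-3.5,0],[-1.5,-3.5,0],[-5,-3.5,0],[-9,-3.5,0]],"dr":[[0,0,0],[0,0,0],[0,0,0],[0,0,0],[0,0,0],[0,0,0],[0,0,0],[0,0,0],[0,0,0],[0,0,0]]}'
python3 -m creep '{"delta_pos":[[-4,0,2],[-7,0,6],[-7,0,10],[-7,0,14],[-7,0,17],[-7,0,18],[-7,0,18]],"dr":[[0,0,0],[0,0,0],[0,0,0],[0,0,0],[0,0,0],[0,0,0],[0,0,0]]}'
python3 meas.py
python3 - <<'E'
from h import *
a=manip.get_image("scene")["pixels"][80:380,80:400];b=manip.get_image("top")["pixels"][130:270,100:370]
cv2.imwrite("pics/s2.png",cv2.resize(a,None,fx=1.8,fy=1.8));cv2.imwrite("pics/t2.png",cv2.resize(b,None,fx=2.8,fy=2.8))
E
```

```text
clock: 6.45
position: [0.4587, -0.1296, 0.1572]
ee_rot: [0.03, -0.705, 0.029, 0.708]
contact_force: [1.1, 0.1, -0.2]
width: 0.0
clock: 7.15
position: [0.2797, -0.1148, 0.2275]
ee_rot: [-0.03, 0.707, -0.031, -0.706]
contact_force: [1.4, 0.2, -0.3]
width: 0.0005
('scene', 'ink') yaw -0.086 rect 0.566 -0.142 [0.223 0.139] 85.4
   blue 425 [[0.511, -0.185, 0.016], [0.512, -0.119, 0.062], [0.518, -0.088, 0.099]]
   bar 147 [[0.466, -0.145, 0.076], [0.481, -0.137, 0.098], [0.51, -0.133, 0.103]]
   rim 4414 [[0.508, -0.199, 0.119], [0.578, -0.085, 0.122], [0.643, 0.017, 0.125]]
('scene', 'tape') yaw 0.032 rect 0.586 0.192 [0.14 0.22] 1.9
   blue 767 [[0.526, 0.156, 0.016], [0.527, 0.217, 0.062], [0.53, 0.255, 0.099]]
   bar 215 [[0.481, 0.198, 0.077], [0.497, 0.205, 0.098], [0.526, 0.21, 0.103]]
   rim 8716 [[0.524, 0.066, 0.119], [0.592, 0.184, 0.122], [0.659, 0.281, 0.124]]
('top', 'ink') yaw -0.083 rect 0.567 -0.14 [0.22  0.139] 85.3
   blue 124 [[0.511, -0.188, 0.017], [0.512, -0.128, 0.048], [0.512, -0.091, 0.072]]
   bar 90 [[0.466, -0.146, 0.082], [0.483, -0.139, 0.097], [0.508, -0.133, 0.102]]
   rim 4733 [[0.508, -0.199, 0.115], [0.572, -0.091, 0.12], [0.644, 0.016, 0.124]]
('top', 'tape') yaw 0.034 rect 0.586 0.194 [0.139 0.221] 1.8
   blue 133 [[0.527, 0.153, 0.018], [0.528, 0.185, 0.049], [0.528, 0.249, 0.078]]
   bar 95 [[0.481, 0.197, 0.083], [0.499, 0.202, 0.097], [0.524, 0.209, 0.101]]
   rim 4567 [[0.523, 0.065, 0.115], [0.591, 0.169, 0.12], [0.659, 0.281, 0.124]]
[ 0.29089296  0.43544695 -0.47350567] 7.25
```

View pics/s2.png

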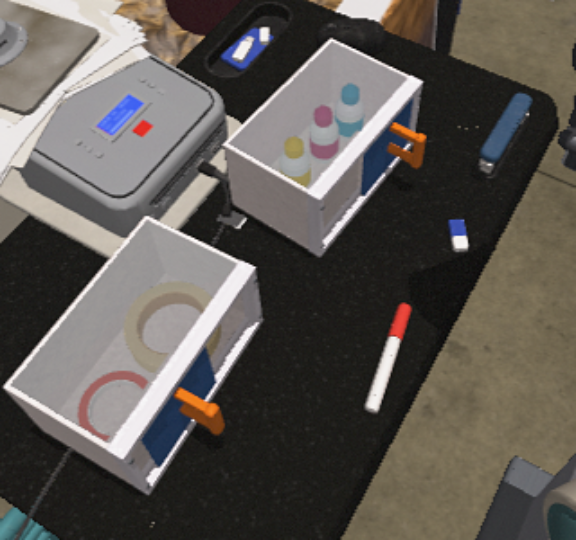

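View pics/t2.png

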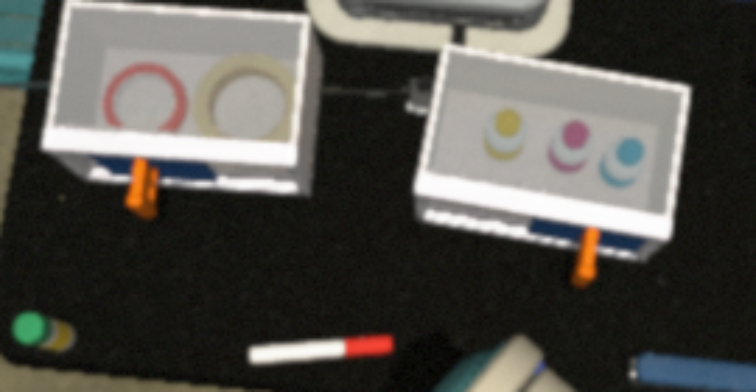

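```bash
python3 -c "
from rig import manip
print(manip.sign_off(),manip.get_state()['clock'])"
```

```text
the job is handed in; nothing more can be done
the job is handed in; nothing more can be done
```

The ink cabinet's door (the right-hand cabinet) is pushed shut, and I handed the job in at about 7.4 s of the 27 s allowed. I used the shut fingers on the left side of the pull bar, then backed off and moved clear.

- **Shut against the stop:** a further 3 mm of commanded push moved the tool only 0.1 mm while the force rose from 12 to 19 N. Both cameras then put the door and its bar about 55 mm to the right, with the door's edge about 10–12 mm from the cabinet's right end, where I take the post to be.
- **How far that can be trusted:** 55 mm is the least the door could have started open. The images are good to only about 2 mm, so "fully shut" rests mainly on that stall, and I did not push a second time to check for rebound.
- **Tape cabinet:** its door and bar measured the same before and after, within about 2 mm, and I did not touch it.
- **Robot at hand-in:** clear of everything, with near-zero contact force.

One mid-push measurement failed because the arm hid the bar from the top camera. The checks after I withdrew worked in both views.

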